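# Hang the hook-on bin on the cobbler's slat panel

### The job

Pick the empty blue bin up off the bench and hang it in the free stretch of the upper groove of the slatted panel, beside the green bin: tip its front up, slip its two hook tongues into the groove, then swing it down until it hangs level and fully home with its back flat against the slats, and let go of it. Feel your way in gently without forcing it against the panel, and leave the two tins, the hammer and the awl where they are.

Things in the scene. Friction and masses are not known exactly. Their poses are not given: they have to be found in the camera images.
- bin: Loose, empty blue metal bin, open-topped, 0.2 to 0.35 kg, upright on the bench. 90 mm deep (x), 56 mm wide (y), sides 60 mm high, front wall (x = -45) 37 mm high, 3 mm walls. Origin: centre of underside; x points to its back, z up. Back wall: rear face at x = +45, top at z = 71; two steel hook tongues stick out of it. Grip it across its 56 mm width.
- bin_root (a point): Underside of the hook tongues at the bin's rear face: (45, 0, 67) mm in the bin's frame. Two tongues, at y = +16 and -16 mm, each 12 mm wide and 4 mm thick: level from the rear face (z 67 to 71) back to x = 56, then an upturn (x 52 to 56) up to z = 90. 7 mm gap between rear face plane and upturn.
- panel: Fixed stand: two aluminium posts holding a 300 mm long (y) wooden slatted board, clamped at any height from 22 mm below to 22 mm above its middle setting; that setting is not reported. Origin at bench level in the board's front face plane, mid length; x points into the board (as the hung bin's x does), y along its two level grooves, z up. Board top: z = 195 mm at the middle setting.
- groove (a point): Where the lower edge of the upper groove's opening lies in the front face IF the board is at its middle setting: (0, -50, 140) mm in the panel's frame, in the free stretch. The true edge is 0 to 22 mm higher or lower: feel for it. A green bin like the blue one is fixed on this groove at y = 77 to 133 mm, 90 mm out from the face; free: y = 70 to -150 mm (ends closed).
- slot_mid (a point): Centre of that opening at the middle setting: (0, -50, 148.5) mm in the panel's frame. The opening is 17 mm high through 4 mm thick face boards (86 mm of plain face lie below it); behind, a cavity reaches to 28 mm depth and 14 mm above and below the opening. Hung home, the tongues rest on the lower edge, the hooks stand behind the upper board, the rear face lies on the board below.
- bin_hook (a point): Top of the upturned hooks, midway between the tongues: (54, 0, 90) mm in the bin's frame. The hook is 23 mm tall and cannot pass the opening level. With the bin's front raised some 35 degrees it goes straight in until its tips are behind the upper board, then in and up at about 55 degrees until some 10 mm higher; then the bin is swung level and let down.
- glue_tin: Bystander: yellow tin with red band, 68 mm across, 85 mm high, origin at the centre of its underside.
- polish_tin: Bystander: flat brass-coloured polish tin, 78 mm across, 26 mm high, origin at the centre of its underside.
- hammer: Bystander: hammer, 250 mm long, lying on the bench along its x axis.
- awl: Bystander: awl with a wooden handle, 160 mm long, lying on the bench along its x axis.
Mind the look-alikes: they are no part of the job. Of the things shaped like the bin, the blue one is meant.

How it is judged:
By the outcome, as a careful person would: the job done as asked, in the order asked, and still so for the second after the job is handed in, with the robot touching nothing.
It also fails if it takes over 72 s, if anything falls off the work surface, if the arm or the gripper's body presses on something with over 40 N, if the wrist force passes 120 N, or if a joint passes its speed limit or range.

### The arm

A 6-joint arm with a two-finger parallel gripper is mounted at the origin on the work surface. World frame = base frame: x ahead of the robot, y to its left, z up, the work surface at z = 0. Lengths are in mm, angles in degrees, forces in N, time in s.
With the tool pointing down it reaches from about 250 to 850 mm from the base axis. Payload 12.5 kg.
Tool frame: the origin (TCP) lies at the very end of the fingers, on their centre line; the grasp point (between the pads) lies 19 mm behind it; y points along the fingers, x is the direction in which the jaws open and shut, and the axes are right-handed (so a half turn about y gives the same grasp; the last joint's range is limited). The gripper opens to 93 mm and grips with 3 to 60 N. Pads are 15 mm wide; open, the fingers measure 128 mm over their backs; the gripper's body (75 mm by 188 mm) begins 65 mm behind the grasp point.
Start: joints at [62.246, 20.094, 94.641, -0, 65.266, -4.847], TCP at [214.047, 506.624, 218.633] pointing down, gripper open.
Joint ranges: [-157.81, 157.81], [-45, 120.19], [0.68, 151.7], [-89.99, 269.99], [4.06, 180], [-164.3, 164.3]. Speed limits (degrees/s): [127.2, 127.2, 159.86, 180, 180, 180].

### API

Orientations are given as [roll, pitch, yaw] about the fixed x, y, z axes, in that order (R = Rz(yaw) Ry(pitch) Rx(roll)).
In Python, from bench import r gives the robot as it stands.
- The arm moves only by the tool arm_command, never from a script. Its argument "moves" is a list of rows, each a list of 7 numbers: the shift along the tool's x, y, z in m, then the turn, a rotation vector about the tool's x, y, z in rad, then the finger opening in m, from 0 to 0.093. In form: [[x, y, z, ax, ay, az, grip], ...]. A call has 1 to 12 rows; each row shifts and turns the commanded pose from where the row before left it, along the tool's axes as they then stand; what a row does not reach is not made up. A row lasts 1/12 s, in which the tool goes at most 41.7 mm and 7.16 degrees, less where a joint would pass 70% of its speed; a pose out of reach is approached as far as the arm can. A call is refused whole if a number of a shift passes 0.0417 or a number of a turn 0.125, either way. A call with a gripper value outside its range is refused whole. The fingers move at their own pace and stop on an object; the grip force is fixed at half the most. Time passes only in rows, so rows that do not move let the fingers close. It gives the time, the measured TCP pose, the force and the opening at its end, in the units of the state.
- r.read_state(): the state, without advancing time (a new reading comes with each control period).
- r.get_image(name): name is "side" or "top" or "wrist"; returns (picture, depth): 400x640x3 uint8, blue, green, red; 400x640 float32, mm along the optical axis (not along the pixel's ray), 0 where there is no reading.
- r.camera_info(name): a dict with "fx", "fy", "cx", "cy" (pixels), "origin" and "attitude" of the camera in the world. Camera axes: x right, y down, z forward; pixel columns grow to the right and rows downward; lengths in mm; the calibration is good to about 2 mm. A picture is of the moment at which its call begins: read the wrist's pose just before it. camera_info takes no time and is no camera call; for the wrist camera it gives the pose at the moment of the call.
- r.job_done(): hands the job in, once; it reports no verdict.
Trained networks look in the newest picture that a camera, given by its name, has taken for a name from the list of things; names that differ only in an ending like _2 or _b are one class to them, and where a whole thing is asked for, a point or a joint stands for the part that bears it (a point fixed in the world has none). Each returns a list of dicts, best first, with "conf" (0 to 1); they miss things now and then, are a little off and sometimes report something else, mostly with a low value. They report only what shows in the picture. A call takes as long as a camera call. They do not tell look-alikes from the thing itself.
- r.outline_of(camera, name): "region" (400x640 bool, what is visible of it) and "at" ([column, row] in pixels, amid what is visible of it).
The state is a dict: "clock": time; "joints": joint angles; "qvel": joint speeds; "tau": joint torques, N m; "eef_pos": TCP position; "tcp_rot": TCP orientation; "ft_force": force on the tool from outside, world axes, zero at the start; "wrist_torque": the same for the moment, N m; "gripper_width": opening from 0.0 (shut) to 1.0 (fully open).
Only numpy, scipy, OpenCV 4.12 (cv2) and the standard library are available. Lean on these libraries where they do the work, as an engineer would, in place of code of your own. Each camera call takes 0.05 s, during which the arm holds its last target. There are 200 camera calls.

## Working session

There is one attempt and no reset: what is moved stays moved. The work goes in short steps, Python scripts to look and compute and a tool call to move; the robot and the scene stay as the last step left them, time stands still between calls to the robot, and variables do not carry over. Pictures are saved under pics/ and viewed, about 8 in all and at most 12, crops included, and the job is handed in when it is done.

Besides the shell and the picture viewer there is one more tool, called after ">>>" as name(argument=value, ...), one argument or row to a line, values as JSON. arm_command: Moves the arm, as the interface text tells. Its arguments: {"type":"object","properties":{"moves":{"type":"array"}},"required":["moves"]}

```bash
mkdir -p pics; ls
python3 - <<'E'
from bench import r
import cv2,numpy as np
print(r.read_state())
ims=[]
for n in("side","top"):
    p,d=r.get_image(n);print(n,r.camera_info(n));cv2.imwrite(f"pics/{n}0.png",p);np.save(f"{n}0.npy",d);ims.append(p)
cv2.imwrite("pics/both0.png",cv2.resize(np.vstack(ims),(480,600)))
E
```

```text
pics
{'clock': 0.0, 'joints': array([ 6.22472916e+01,  2.01248638e+01,  9.46761361e+01, -2.32878486e-03,
        6.52655122e+01, -4.84640169e+00]), 'qvel': array([-0.0261424 , -0.02574517, -0.14526542,  0.0499266 ,  0.11673676,
        0.07284649]), 'tau': array([ 2.52502061e-03, -4.97333765e+01, -2.85242647e+01,  6.99002529e-02,
        2.57599389e-02, -9.94958100e-05]), 'eef_pos': array([213.89403833, 506.33610654, 218.10179826]), 'tcp_rot': array([-8.99964872e+01,  6.64529221e-02,  6.70946709e+01]), 'ft_force': array([-0.56751606,  0.46221844,  0.08936278]), 'wrist_torque': array([-0.03579216,  0.07683677,  0.02919522]), 'gripper_width': 1.0015977380773293}
side {'fx': 446.17167845617416, 'fy': 446.17167845617416, 'cx': 314.6126636395319, 'cy': 193.99115352891428, 'origin': array([ 302.49397545, -910.61461651,  961.65710316]), 'attitude': array([-135.19397678,   -0.94061334,  -18.12274579])}
top {'fx': 382.24386476754654, 'fy': 382.24386476754654, 'cx': 316.49119024943025, 'cy': 202.98979766742093, 'origin': array([ 413.03235361, -108.64385688,  977.93353553]), 'attitude': array([-168.7388886 ,    2.22035974,  -88.95123112])}
```

View pics/side0.png

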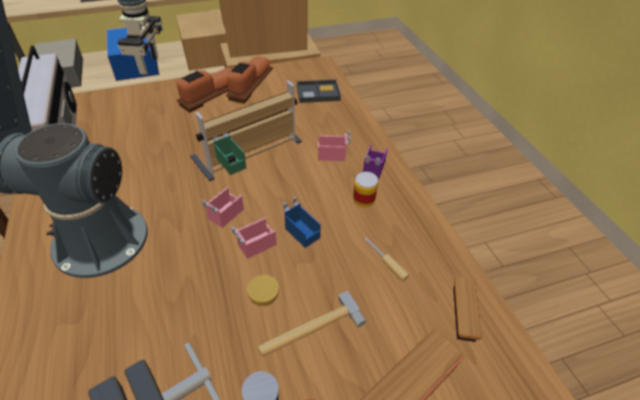

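View pics/top0.png

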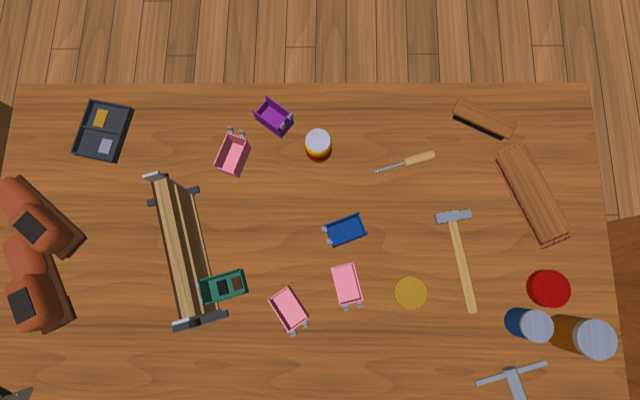

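The side view shows the blue bin at (302,224), tongues toward the upper left, and the panel at (248,125) with the green bin at (230,155). In the top view the blue bin is at (345,230), with its tongues at left (326,232). The other bins are pink ×3 (side (223,207), (255,238), (333,148)), purple (375,160) and green (fixed). Only the one at (302,224)/(345,230) is blue. I'll measure it and confirm with a crop.

```bash
cat > h.py <<'E'
from bench import r
import numpy as np,cv2
from scipy.spatial.transform import Rotation as Ro
def RM(a): return Ro.from_euler('xyz',a,degrees=True).as_matrix()
def cloud(d,ci):
    v,u=np.indices(d.shape)
    P=np.stack([(u-ci['cx'])/ci['fx']*d,(v-ci['cy'])/ci['fy']*d,d],-1)
    return P@RM(ci['attitude']).T+ci['origin']
def proj(P,ci):
    q=(np.asarray(P)-ci['origin'])@RM(ci['attitude']);return q[...,:2]/q[...,2:]*[ci['fx'],ci['fy']]+[ci['cx'],ci['cy']]
E
python3 - <<'E'
from h import *
for n in("side","top"):
    p=cv2.imread(f"pics/{n}0.png");d=np.load(f"{n}0.npy");ci=r.camera_info(n);W=cloud(d,ci)
    hsv=cv2.cvtColor(p,cv2.COLOR_BGR2HSV)
    m=(hsv[...,0]>100)&(hsv[...,0]<118)&(hsv[...,1]>150)
    box=np.zeros_like(m)
    if n=="side": box[195:255,275:330]=1
    else: box[205:255,315:375]=1
    q=W[m&box];q=q[q[:,2]>5];
    print(n,len(q),"z",np.percentile(q[:,2],[2,50,98]).round(),cv2.minAreaRect(q[q[:,2]>0,:2].astype(np.float32)))
    # tongues : greyish non-blue above table
    t=W[box&~m&(W[...,2]>55)];print("tongue",len(t),t.mean(0).round(1) if len(t) else "", t[:8].round())
    for nm in("panel",'bin'):
        o=r.get_image(n) and r.outline_of(n,nm)
        for k in o[:5]:
            w=W[k['region']];w=w[w[:,2]>8];print(nm,round(k['conf'],2),k['at'],w.mean(0).round(), np.percentile(w,[1,99],axis=0).round().tolist())
            if nm=='panel':
                from numpy.linalg import svd
                np.save(f"panel_{n}.npy",k['region'])
                top=w[w[:,2]>np.percentile(w[:,2],99)-12]
                print("toprect",cv2.minAreaRect(top[:,:2].astype(np.float32)),np.median(top[:,2]))
a=cv2.imread("pics/side0.png")[185:255,270:340];b=cv2.imread("pics/top0.png")[195:265,310:380];c=cv2.imread("pics/top0.png")[160:340,130:260]
cv2.imwrite("pics/crop1.png",np.hstack([cv2.resize(np.vstack([a,b]),(300,600),interpolation=2),cv2.resize(c,(433,600),interpolation=2)]))
E
```

```text
side 696 z [ 6. 34. 62.] ((444.72674560546875, -507.30401611328125), (851.0065307617188, 85.71176147460938), 76.32546997070312)
tongue 205 [ 506.6 -180.3  147.6] [[ 532.  -84.   90.]
 [ 302. -911.  962.]
 [ 526.  -82.   87.]
 [ 528.  -85.   89.]
 [ 531.  -85.   87.]
 [ 534.  -85.   86.]
 [ 522.  -89.   90.]
 [ 524.  -90.   90.]]
panel 0.85 [245.8, 128.9] [459. 197. 123.] [[302.0, 87.0, 9.0], [629.0, 275.0, 215.0]]
toprect ((333.79241943359375, -282.1787109375), (1228.4132080078125, 273.21484375), 74.60960388183594) 216.78262185653688
panel 0.48 [395.1, 262.9] [ 719. -331.   24.] [[690.0, -374.0, 9.0], [744.0, -224.0, 28.0]]
toprect ((547.1015625, -599.1155395507812), (783.6315307617188, 115.67059326171875), 60.25560760498047) 23.180539712220934
bin 0.9 [253.5, 238.1] [ 400. -153.   45.] [[346.0, -184.0, 8.0], [453.0, -108.0, 90.0]]
bin 0.78 [330.3, 147.4] [722. 140.  47.] [[673.0, 111.0, 9.0], [778.0, 192.0, 89.0]]
bin 0.68 [375.2, 162.1] [821.  28.  49.] [[783.0, -8.0, 9.0], [876.0, 99.0, 91.0]]
bin 0.63 [301.6, 224.7] [ 529. -143.   49.] [[491.0, -196.0, 9.0], [575.0, -86.0, 90.0]]
[... 501 characters left out ...]
9844), 17.1605224609375) 223.27834113481197
panel 0.41 [319.1, 147.6] [739. -71.  77.] [[715.0, -101.0, 13.0], [777.0, -39.0, 89.0]]
toprect ((599.4420166015625, -100.9332046508789), (368.00201416015625, 61.697914123535156), 11.886127471923828) 86.10664917719441
bin 0.89 [346.4, 283.7] [ 393. -150.   70.] [[350.0, -179.0, 8.0], [452.0, -107.0, 978.0]]
bin 0.88 [274.3, 116.7] [825.  44.  54.] [[413.0, -109.0, 9.0], [880.0, 99.0, 978.0]]
bin 0.88 [289.1, 311.2] [338. -11.  60.] [[292.0, -109.0, 8.0], [413.0, 39.0, 978.0]]
bin 0.82 [347.3, 230.0] [ 534. -136.   59.] [[453.0, -188.0, 9.0], [573.0, -87.0, 537.0]]
bin 0.57 [230.0, 154.8] [731. 151.  45.] [[674.0, 114.0, 8.0], [779.0, 191.0, 91.0]]
```

View pics/crop1.png

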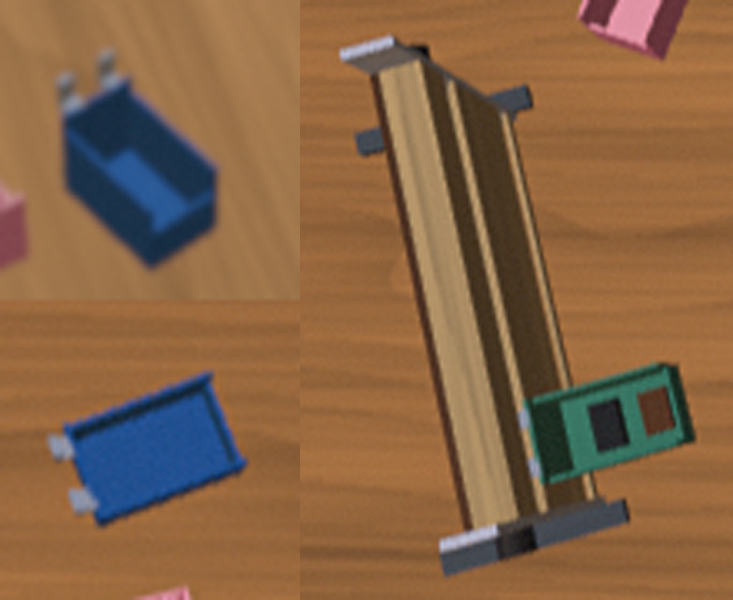

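The crop confirms one empty blue bin, tongues toward the panel. The green bin hangs at the panel's near end, and the free groove stretch is at the far end (up in the top view). Now I'll fit the poses.

Run:
```python
from h import *
from scipy.optimize import least_squares
pts=[];G=[]
for n in("side","top"):
    p=cv2.imread(f"pics/{n}0.png");d=np.load(f"{n}0.npy");ci=r.camera_info(n);W=cloud(d,ci);W[d==0]=0
    hsv=cv2.cvtColor(p,cv2.COLOR_BGR2HSV)
    m=(hsv[...,0]>100)&(hsv[...,0]<118)&(hsv[...,1]>120)&(d>0)
    s=(abs(W[...,0]-530)<75)&(abs(W[...,1]+140)<75)&(W[...,2]>6)&(W[...,2]<75)&m
    q=W[s];pts.append(q);print(n,len(q),cv2.minAreaRect(q[:,:2].astype(np.float32)))
    t=W[(abs(W[...,0]-540)<60)&(abs(W[...,1]+110)<40)&(W[...,2]>77)&(W[...,2]<96)];print(' hooks',len(t),t.mean(0).round(1))
    # table height
    tb=W[(abs(W[...,0]-620)<30)&(abs(W[...,1]+130)<30)&(d>0)];print(' table z',np.median(tb[:,2]))
    # panel
    P=W[(W[...,2]>60)&(abs(W[...,0]-460)<200)&(abs(W[...,1]-200)<150)&(d>0)&((hsv[...,0]<30))&(hsv[...,1]<190)]
    G.append(P)
def box(v,q):
    c,s=np.cos(v[2]),np.sin(v[2]);x=(q[:,0]-v[0])*c+(q[:,1]-v[1])*s;y=-(q[:,0]-v[0])*s+(q[:,1]-v[1])*c
    return np.min([abs(abs(x)-43.5)-1.5,abs(abs(y)-26.5)-1.5],0).clip(0)+np.maximum(abs(x)-45,0)+np.maximum(abs(y)-28,0)
for q in pts+[np.vstack(pts)]:
    q=q[q[:,2]>10]
    f=min((least_squares(box,[530,-143,np.radians(a)],args=(q,),loss='soft_l1') for a in(90,100,110,120,130)),key=lambda f:f.cost)
    print("bin",f.x[:2].round(1),np.degrees(f.x[2]).round(1),f.cost/len(q))
for n,P in zip(("side","top"),G):
    # top face
    zt=np.percentile(P[:,2],99);print(n,len(P),"z hist",np.histogram(P[:,2],bins=range(60,235,8)))
    th=P[P[:,2]>190] 
    print(cv2.minAreaRect(th[:,:2].astype(np.float32)))
    fr=P[(P[:,2]>75)&(P[:,2]<185)]
    # ransac vertical plane
    rng=np.random.default_rng(0);best=(0,)
    for _ in range(800):
        a,b=fr[rng.integers(len(fr),size=2),:2];t=b-a
        L=np.hypot(*t)
        if L<80:continue
        nn=np.array([-t[1],t[0]])/L;e=abs((fr[:,:2]-a)@nn)<2.5
        if e.sum()>best[0]:best=(e.sum(),e)
    i=fr[best[1]];c=i[:,:2].mean(0);u=np.linalg.svd(i[:,:2]-c)[2];nrm=u[1]*np.sign(u[1][1])
    al=(i[:,:2]-c)@u[0]
    print(n,"face",best[0],len(fr),c.round(1),"normal yaw",np.degrees(np.arctan2(nrm[1],nrm[0])).round(2),"ext",np.percentile(al,[0,1,99,100]).round(),"z",np.histogram(i[:,2],bins=range(60,200,5)))
```

```text
side 730 ((533.0177612304688, -144.05686950683594), (57.64354705810547, 93.26945495605469), 21.228315353393555)
 hooks 42 [513.6 -93.1  84.4]
 table z 0.012616050460451333
top 314 ((533.3491821289062, -141.23126220703125), (53.7873649597168, 88.57843780517578), 21.818946838378906)
 hooks 20 [515.8 -90.8  90.5]
 table z 0.8671253720534651
bin [ 532.9 -144.3] 111.7 0.05124296536568547
bin [ 534.5 -141.3] 111.8 0.0006870620526356123
bin [ 532.9 -143.6] 111.8 0.1176188939900333
side 3536 z hist (array([154, 145, 128, 143, 163, 148, 275, 321, 169,  38,  87, 228, 240,
       223, 224, 718,  35,  29,  32,  25,  11]), array([ 60,  68,  76,  84,  92, 100, 108, 116, 124, 132, 140, 148, 156,
       164, 172, 180, 188, 196, 204, 212, 220, 228]))
((475.05291748046875, 225.5706787109375), (314.530517578125, 39.47107696533203), 17.000200271606445)
side face 1586 2999 [482.  211.5] normal yaw 107.31 ext [-159. -151.  158.  165.] z (array([  0,   0,   0,  71,  53,  66,  76,  65,  60,  78,  69,  74,  74,
        92,  19,   4,   9,  83, 104,  94,  99,  92, 104, 101,  99,   0,
         0]), array([ 60, 
[... 240 characters left out ...]

        184,  226,  193,  196, 2360,   76,   35,   34,   18,   15]), array([ 60,  68,  76,  84,  92, 100, 108, 116, 124, 132, 140, 148, 156,
       164, 172, 180, 188, 196, 204, 212, 220, 228]))
((476.26708984375, 226.3273162841797), (312.15838623046875, 35.20289993286133), 17.100011825561523)
top face 1984 3132 [487.4 213.3] normal yaw 107.22 ext [-149. -146.  160.  163.] z (array([  0,   0,   0,  71,  72,  69,  67,  77,  75,  77,  74,  79,  87,
       129, 131,   7,   7,  62, 104, 117, 116, 111, 125, 116, 211,   0,
         0]), array([ 60,  65,  70,  75,  80,  85,  90,  95, 100, 105, 110, 115, 120,
       125, 130, 135, 140, 145, 150, 155, 160, 165, 170, 175, 180, 185,
       190, 195]))
```

```bash
cat >> h.py <<'E'
BIN=dict(p=np.array([533.3,-143.,0]),yaw=111.8)
def axes(yaw):
    c,s=np.cos(np.radians(yaw)),np.sin(np.radians(yaw));return np.array([[c,-s,0],[s,c,0],[0,0,1.]])
GX,GZ,TILT=2.,38.,45.   # grasp point in bin frame, tool tilt from vertical in bin frame
T=np.radians(TILT)
# tool axes in bin frame (cols x,y,z): x=-yb, y=a, z=x cross y
A=np.array([np.sin(T),0,-np.cos(T)]);RT=np.stack([[0,-1,0],A,np.cross([0,-1,0],A)],1)
TCPB=np.array([GX,0,GZ])+19*A
def tool(p,yaw,tip=0,off=0):
    "tool pose for bin origin p, yaw, front-up tip (deg), off mm back along approach"
    B=axes(yaw)@Ro.from_euler('y',tip,degrees=True).as_matrix()
    return np.asarray(p)+B@(TCPB-off*A),B@RT
def state():
    s=r.read_state();return s,s['eef_pos'],RM(s['tcp_rot'])
def go(P,R):
    s,p,Rc=state()
    print("t",round(s['clock'],2),"tcp",p.round(1),"shift(tool,mm)",(Rc.T@(P-p)).round(1),"then turn(rad)",Ro.from_matrix(Rc.T@R).as_rotvec().round(4))
    print(" turn first: shift in new frame",(R.T@(P-p)).round(1),"J",s['joints'].round(0),"F",s['ft_force'].round(1))
E
python3 - <<'E'
from h import *
for n in("side","top"):
    d=np.load(f"{n}0.npy");W=cloud(d,r.camera_info(n));W[d==0]=0
    nx=axes(107.25);o=np.array([476,226.,0])
    q=(W-o)@nx   # panel-ish frame
    m=(abs(q[...,0])<16)&(abs(q[...,1])<140)&(q[...,2]>176)&(q[...,2]<200);print(n,"top z",np.percentile(q[m][:,2],[10,50,90]),'x edge',np.percentile(q[m][:,0],[1,99]))
    f=(q[...,2]>90)&(q[...,2]<180)&(q[...,0]<0)&(q[...,0]>-40)&(abs(q[...,1])<140)
    print("face x",np.median(q[f][:,0]))
    z=q[f&(abs(q[...,0]-np.median(q[f][:,0]))<2.5)&(q[...,1]<60)][:,2];print("z hist",np.histogram(z,bins=range(120,156,2)))
    g=(q[...,2]>60)&(q[...,0]<-35)&(q[...,0]>-130)&(abs(q[...,1]-105)<60);print("green y",np.percentile(q[g][:,1],[1,50,99]),"x",np.percentile(q[g][:,0],[1,99]))
go(*tool(BIN['p'],BIN['yaw'],0,120)); go(*tool(BIN['p'],BIN['yaw'],0,0))
E
```

```text
side top z [179.87389764 183.19858823 185.44712831] x edge [-15.90885537  15.46123834]
face x -15.982585800626673
z hist (array([21, 31, 16, 28, 29,  9,  0,  0,  0,  0,  0,  0,  5, 21, 24, 29, 21]), array([120, 122, 124, 126, 128, 130, 132, 134, 136, 138, 140, 142, 144,
       146, 148, 150, 152, 154]))
green y [ 78.4152308  104.8687398  135.35596067] x [-109.55622636  -36.67030806]
top top z [183.1328545  185.22388485 186.97052026] x edge [-15.90247475  15.66886088]
face x -15.736872713023683
z hist (array([23, 33, 23, 27, 51, 53, 21,  0,  0,  0,  0,  0,  3,  8, 27, 22, 37]), array([120, 122, 124, 126, 128, 130, 132, 134, 136, 138, 140, 142, 144,
       146, 148, 150, 152, 154]))
green y [ 77.15995596 102.92834935 132.62103832] x [-106.08537189  -35.38261929]
t 0.5 tcp [214.  506.6 218.6] shift(tool,mm) [-523.5  109.2 -595.8] then turn(rad) [ 0.7432  0.7486 -0.3101]
 turn first: shift in new frame [  55.2 -482.2 -636.6] J [62. 20. 95.  0. 65. -5.] F [-0.1 -0.  -0.3]
t 0.5 tcp [214.  506.6 218.6] shift(tool,mm) [-463.1  194.1 -536.1] then turn(rad) [ 0.7432  0.7486 -0.3101]
 turn first: shift in new frame [  55.2 -362.2 -636.6] J [62. 20. 95.  0. 65. -5.] F [-0.1 -0.  -0.3]
```

>>> arm_command(
  moves=[
    [0, -0.035, 0, 0, 0.1, 0, 0.08],
    [0, -0.035, 0, 0, 0.1, 0, 0.08],
    [0, -0.035, 0, 0, 0.1, 0, 0.08],
    [0, -0.02, 0, 0, 0.1, 0, 0.08],
    [0, 0, 0, 0, 0.1, 0, 0.08],
    [0, 0, 0, 0, 0.1, 0, 0.08],
    [0, 0, 0, 0, 0.1, 0, 0.08],
    [0, 0, 0, 0, 0.09, 0, 0.08],
  ],
)

```text
clock: 1.17
eef_pos: [214.0, 506.6, 343.7]
tcp_rot: [-90.0, -0.0, 21.5]
ft_force: [0.1, -0.4, -0.9]
gripper_width: 0.859
```

```bash
cat >> h.py <<'E'
PAN=np.array([480.7,210.8,0]);PY=107.25;EDGE=130.5
E
python3 - <<'E'
from h import *
go(*tool(BIN['p'],BIN['yaw'],0,140))
E
```

```text
t 1.17 tcp [214.  506.6 343.7] shift(tool,mm) [  58.9  220.1 -805. ] then turn(rad) [ 0.7853 -0.0043  0.0019]
 turn first: shift in new frame [  55.2 -413.7 -725.1] J [62. 15. 85.  0. 81. 41.] F [ 0.1 -0.4 -0.9]
```

>>> arm_command(
  moves=[
    [0.003, 0, -0.04, 0, 0, 0, 0.08],
    [0.003, 0, -0.04, 0, 0, 0, 0.08],
    [0.003, 0, -0.04, 0, 0, 0, 0.08],
    [0.003, 0, -0.04, 0, 0, 0, 0.08],
    [0.003, 0, -0.04, 0, 0, 0, 0.08],
    [0.003, 0, -0.04, 0, 0, 0, 0.08],
    [0.003, 0, -0.04, 0, 0, 0, 0.08],
    [0.003, 0, -0.04, 0, 0, 0, 0.08],
    [0.003, 0, -0.04, 0, 0, 0, 0.08],
    [0.003, 0, -0.04, 0, 0, 0, 0.08],
  ],
)

```text
clock: 2.0
eef_pos: [391.0, 144.6, 343.9]
tcp_rot: [-90.0, -0.0, 21.8]
ft_force: [1.4, 0.4, -0.3]
gripper_width: 0.86
```

>>> arm_command(
  moves=[
    [0.003, 0, -0.04, 0, 0, 0, 0.08],
    [0.003, 0, -0.04, 0, 0, 0, 0.08],
    [0.003, 0, -0.04, 0, 0, 0, 0.08],
    [0.003, 0, -0.04, 0, 0, 0, 0.08],
    [0.003, 0, -0.04, 0, 0, 0, 0.08],
    [0.003, 0, -0.04, 0, 0, 0, 0.08],
    [0.003, 0, -0.04, 0, 0, 0, 0.08],
    [0.003, 0, -0.04, 0, 0, 0, 0.08],
    [0.003, 0, -0.04, 0, 0, 0, 0.08],
    [0.003, 0, -0.04, 0, 0, 0, 0.08],
  ],
)

```text
clock: 2.83
eef_pos: [567.7, -215.8, 343.6]
tcp_rot: [-90.0, -0.0, 21.8]
ft_force: [0.6, 0.9, -0.0]
gripper_width: 0.861
```

>>> arm_command(
  moves=[
    [0, 0, 0, 0.1, 0, 0, 0.08],
    [0, 0, 0, 0.1, 0, 0, 0.08],
    [0, 0, 0, 0.1, 0, 0, 0.08],
    [0, 0, 0, 0.1, 0, 0, 0.08],
    [0, 0, 0, 0.1, 0, 0, 0.08],
    [0, 0, 0, 0.1, 0, 0, 0.08],
    [0, 0, 0, 0.1, 0, 0, 0.08],
    [0, 0, 0, 0.085, 0, 0, 0.08],
    [0, 0, 0, 0, 0, 0, 0.08],
    [0, 0, 0, 0, 0, 0, 0.08],
  ],
)

```text
clock: 3.67
eef_pos: [567.3, -214.2, 342.4]
tcp_rot: [-45.1, 0.1, 21.8]
ft_force: [-0.4, 0.2, 0.1]
gripper_width: 0.859
```

Run:
```python
from h import *
go(*tool(BIN['p'],BIN['yaw'],0,140))
```

```text
t 3.67 tcp [ 567.3 -214.2  342.4] shift(tool,mm) [  -4.9  151.6 -158. ] then turn(rad) [ 0.0014 -0.0009 -0.0006]
 turn first: shift in new frame [  -5.2  151.3 -158.2] J [-35.  41.  55.  27. 121. -51.] F [-0.4  0.2  0.1]
```

>>> arm_command(
  moves=[
    [-0.001, 0.025, -0.026, 0, 0, 0, 0.08],
    [-0.001, 0.025, -0.026, 0, 0, 0, 0.08],
    [-0.001, 0.025, -0.026, 0, 0, 0, 0.08],
    [-0.001, 0.025, -0.026, 0, 0, 0, 0.08],
    [-0.001, 0.025, -0.027, 0, 0, 0, 0.08],
    [0, 0.026, -0.027, 0, 0, 0, 0.08],
    [0, 0, 0, 0, 0, 0, 0.08],
    [0, 0, 0, 0, 0, 0, 0.08],
  ],
)

```text
clock: 4.33
eef_pos: [564.4, -219.7, 125.7]
tcp_rot: [-45.1, 0.0, 21.9]
ft_force: [-0.1, -0.2, 1.2]
gripper_width: 0.864
```

Run:
```python
from h import *
go(*tool(BIN['p'],BIN['yaw'],0,0))
ci=r.camera_info("wrist");p,d=r.get_image("wrist")
B=axes(BIN['yaw'])
c=np.array([[x,y,60] for x in(-45,45) for y in(-28,28)])@B.T+BIN['p']
f=np.array([[-45,-28,37],[-45,28,37],[-45,-28,0],[-45,28,0],[54,16,90],[54,-16,90]])@B.T+BIN['p']
for q in np.vstack([c,f]): cv2.circle(p,tuple(int(v) for v in proj(q,ci).round()),3,(0,255,0),1)
hsv=cv2.cvtColor(p,cv2.COLOR_BGR2HSV);cv2.imwrite("pics/w1.png",p)
```

```text
t 4.33 tcp [ 564.4 -219.7  125.7] shift(tool,mm) [ -0.2 141.   -1.9] then turn(rad) [ 0.001   0.0007 -0.0017]
 turn first: shift in new frame [ -0.4 141.   -2.1] J [-36.  52.  66.  23. 102. -61.] F [-0.1 -0.2  1.2]
```

View pics/w1.png

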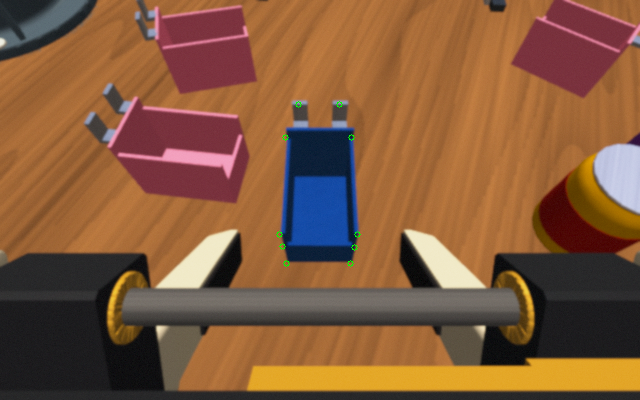

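The wrist view shows the predicted corners (green) lying on the blue bin (285..355, 100..262), with the fingers straddling it. Advancing.

>>> arm_command(
  moves=[
    [0, 0.02, -0.001, 0, 0, 0, 0.08],
    [0, 0.02, -0.001, 0, 0, 0, 0.08],
    [0, 0.02, 0, 0, 0, 0, 0.08],
    [0, 0.02, 0, 0, 0, 0, 0.08],
    [0, 0.02, 0, 0, 0, 0, 0.08],
    [0, 0.02, 0, 0, 0, 0, 0.08],
    [0, 0.021, 0, 0, 0, 0, 0.08],
    [0, 0, 0, 0, 0, 0, 0.08],
    [0, 0, 0, 0, 0, 0, 0.07],
    [0, 0, 0, 0, 0, 0, 0.06],
  ],
)

```text
clock: 5.22
eef_pos: [529.6, -130.3, 26.3]
tcp_rot: [-45.2, -0.2, 21.8]
ft_force: [-0.5, -0.6, 0.8]
gripper_width: 0.764
```

>>> arm_command(
  moves=[
    [0, 0, 0, 0, 0, 0, 0.05],
    [0, 0, 0, 0, 0, 0, 0.04],
    [0, 0, 0, 0, 0, 0, 0.04],
    [0, 0, 0, 0, 0, 0, 0.04],
    [0, 0, 0, 0, 0, 0, 0.04],
    [0, 0, 0, 0, 0, 0, 0.04],
  ],
)

```text
clock: 5.72
eef_pos: [528.5, -129.9, 24.9]
tcp_rot: [-45.1, -0.1, 21.8]
ft_force: [0.5, -3.1, 6.9]
gripper_width: 0.603
```

Run:
```python
from h import *
go(*tool(BIN['p'],BIN['yaw'],0,0));print(r.read_state()['gripper_width']*93)
```

```text
t 5.72 tcp [ 528.5 -129.9   24.9] shift(tool,mm) [-0.4  1.3  0.8] then turn(rad) [0.0016 0.0008 0.0007]
 turn first: shift in new frame [-0.4  1.3  0.8] J [-31.  53.  81.  25.  85. -64.] F [ 0.5 -3.1  6.9]
56.046473314749385
```

```bash
python3 - <<'E'
from h import *
s,p,R=state();B=axes(BIN['yaw'])
# x,y from fit, z from bench; orientation as measured (yaw taken = tool's)
print((B.T@(p-BIN['p'])).tolist(),(Ro.from_matrix(B.T@R).as_rotvec()).tolist())
np.savez("grasp.npz",t=B.T@(p-BIN['p']),tilt=45+0.1)
E
cat > plan.py <<'E'
import numpy as np
# boxes X0,X1,Z0,Z1 in frame: X into board, Z above lower edge of opening
BX=np.array([[0,4,17,55],[0,4,-86,0],[0,28,31,55],[0,28,-86,-14],[28,60,-86,55]])
def samp():
    L=[[(0,0),(11,0)],[(11,0),(11,23)],[(11,23),(7,23)],[(7,23),(7,4)],[(7,4),(0,4)],[(0,0),(0,-67)],[(0,-67),(-90,-67)]]
    return np.vstack([np.linspace(a,b,40) for a,b in L])
S=samp()
def clr(X,Z,th):
    c,s=np.cos(np.radians(th)),np.sin(np.radians(th))
    P=np.stack([S[:,0]*c+S[:,1]*s+X,-S[:,0]*s+S[:,1]*c+Z],1)[:,None]
    dx=np.maximum(BX[:,0]-P[...,0],P[...,0]-BX[:,1]);dz=np.maximum(BX[:,2]-P[...,1],P[...,1]-BX[:,3])
    o=np.hypot(dx.clip(0),dz.clip(0));i=np.minimum(np.maximum(dx,dz),0)
    return (o+i).min()
if __name__=="__main__":
    for th in(30,35,38,40): 
        for X in(-30,-20,-16,-14,-12,-10,-8,-6):
            zs=np.arange(-8,16,.5);k=[clr(X,z,th) for z in zs];j=int(np.argmax(k));print(th,X,"Z*",zs[j],"clr",round(k[j],2),end=" | ")
        print()
    for th in range(40,-1,-4):
        g=[(clr(X,Z,th),X,Z) for X in np.arange(-14,8,.5) for Z in np.arange(-2,14,.5) if (X>-10)]
        print(th,[np.round(v,2).tolist() for v in sorted(g)[-1:]], "X=-6..2 best",[(X,)+max((round(clr(X,Z,th),2),Z) for Z in np.arange(-2,14,.5)) for X in(-8,-6,-4,-3,-2,-1,0)])
E
python3 plan.py
```

```text
[13.93405550533104, -0.44920724594176725, 24.93876596492288] [-0.6160686106540064, 0.614424576316638, -1.4821910480939122]
30 -30 Z* -5.5 clr 12.08 | 30 -20 Z* -3.5 clr 4.57 | 30 -16 Z* -1.5 clr 2.08 | 30 -14 Z* -0.5 clr 0.91 | 30 -12 Z* 2.0 clr 0.42 | 30 -10 Z* 5.5 clr 0.47 | 30 -8 Z* 7.0 clr 1.5 | 30 -6 Z* 8.5 clr 2.59 | 
35 -30 Z* -4.0 clr 11.28 | 35 -20 Z* -2.0 clr 4.24 | 35 -16 Z* 0.0 clr 2.12 | 35 -14 Z* 1.5 clr 1.15 | 35 -12 Z* 4.0 clr 1.13 | 35 -10 Z* 7.0 clr 1.21 | 35 -8 Z* 8.5 clr 2.05 | 35 -6 Z* 9.5 clr 3.11 | 
38 -30 Z* -2.5 clr 10.85 | 38 -20 Z* -1.0 clr 4.15 | 38 -16 Z* 1.0 clr 2.19 | 38 -14 Z* 2.5 clr 1.58 | 38 -12 Z* 5.0 clr 1.54 | 38 -10 Z* 7.5 clr 1.52 | 38 -8 Z* 9.0 clr 2.23 | 38 -6 Z* 10.0 clr 3.23 | 
40 -30 Z* -2.0 clr 10.7 | 40 -20 Z* -0.5 clr 4.01 | 40 -16 Z* 1.5 clr 2.24 | 40 -14 Z* 3.5 clr 1.89 | 40 -12 Z* 6.0 clr 1.82 | 40 -10 Z* 8.0 clr 1.83 | 40 -8 Z* 9.5 clr 2.43 | 40 -6 Z* 10.5 clr 3.43 | 
40 [[4.44, 0.0, 9.5]] X=-6..2 best [(-8, np.float64(2.43), np.float64(9.5)), (-6, np.float64(3.43), np.float64(10.5)), (-4, np.float64(3.46), np.float64(10.5)), (-3, n
[... 2687 characters left out ...]
np.float64(7.0)), (0, np.float64(1.2), np.float64(8.0))]
4 [[2.03, -2.0, 2.5]] X=-6..2 best [(-8, np.float64(-1.98), np.float64(10.5)), (-6, np.float64(-1.58), np.float64(-1.0)), (-4, np.float64(0.15), np.float64(1.0)), (-3, np.float64(1.08), np.float64(2.0)), (-2, np.float64(2.03), np.float64(2.5)), (-1, np.float64(1.49), np.float64(7.0)), (0, np.float64(0.6), np.float64(7.5))]
0 [[1.5, -1.5, 6.5]] X=-6..2 best [(-8, np.float64(-1.97), np.float64(9.5)), (-6, np.float64(-1.97), np.float64(9.5)), (-4, np.float64(-1.0), np.float64(9.0)), (-3, np.float64(0.0), np.float64(8.0)), (-2, np.float64(1.0), np.float64(7.0)), (-1, np.float64(1.0), np.float64(7.0)), (0, np.float64(0.0), np.float64(8.0))]
```

>>> arm_command(
  moves=[
    [0, -0.007, 0.007, 0, 0, 0, 0.04],
    [0, -0.01, 0.01, 0, 0, 0, 0.04],
    [0, -0.015, 0.015, 0, 0, 0, 0.04],
    [0, -0.02, 0.02, 0, 0, 0, 0.04],
    [0, -0.02, 0.02, 0, 0, 0, 0.04],
    [0, -0.02, 0.02, 0, 0, 0, 0.04],
    [0, -0.02, 0.02, 0, 0, 0, 0.04],
    [0, -0.02, 0.02, 0, 0, 0, 0.04],
    [0, 0, 0, 0, 0, 0, 0.04],
    [0, 0, 0, 0, 0, 0, 0.04],
  ],
)

```text
clock: 6.55
eef_pos: [528.2, -129.2, 212.4]
tcp_rot: [-45.2, -0.1, 21.8]
ft_force: [-0.5, 0.4, -3.6]
gripper_width: 0.601
```

```bash
cat >> h.py <<'E'
TCPB=np.array([13.9,0,24.9])
# bin orientation relative to tool fixed by grip: tilt 45.1
T=np.radians(45.1);A=np.array([np.sin(T),0,-np.cos(T)]);RT=np.stack([[0,-1,0],A,np.cross([0,-1,0],A)],1)
YH=-50.
def hang(X,Z,tip,Y=None):
    "tool pose with bin_root at panel coords (X, Y, EDGE+Z), front tipped up by tip"
    Pn=axes(PY);B=Pn@Ro.from_euler('y',tip,degrees=True).as_matrix()
    root=PAN+Pn@np.array([X,YH if Y is None else Y,EDGE+Z])
    return root+B@(TCPB-[45,0,67]),B@RT
def where():
    s,p,R=state();B=R@RT.T;root=p-B@(TCPB-[45,0,67]);q=axes(PY).T@(root-PAN)
    e=Ro.from_matrix(axes(PY).T@B).as_euler('ZYX',degrees=True)
    print("t %.2f root X %.1f Y %.1f Z %.1f  yaw %.2f tip %.2f roll %.2f"%(s['clock'],q[0],q[1],q[2]-EDGE,*e),"Fpanel",(axes(PY).T@s['ft_force']).round(1),"M",(axes(PY).T@s['wrist_torque']).round(2),"w",round(s['gripper_width']*93,1))
E
python3 - <<'E'
from h import *
where();go(*hang(-60,-1,40));s,p,R=state();print("cam in tool",R.T@(r.camera_info("wrist")['origin']-p))
E
```

```text
t 6.55 root X -307.6 Y 58.1 Z 123.9  yaw 4.58 tip 0.30 roll -0.11 Fpanel [ 0.5  0.4 -3.6] M [-0.02  0.65  0.06] w 55.9
t 6.55 tcp [ 528.2 -129.2  212.4] shift(tool,mm) [123.2 221.8  87.9] then turn(rad) [-0.6927  0.0749 -0.0327]
 turn first: shift in new frame [105.5 115.1 218.5] J [-31.  38.  78.  26. 101. -57.] F [-0.5  0.4 -3.6]
cam in tool [   1.49509731 -165.90175853   70.06680054]
```

>>> arm_command(
  moves=[
    [0, 0, 0, -0.099, 0.0107, -0.0047, 0.04],
    [0, 0, 0, -0.099, 0.0107, -0.0047, 0.04],
    [0, 0, 0, -0.099, 0.0107, -0.0047, 0.04],
    [0, 0, 0, -0.099, 0.0107, -0.0047, 0.04],
    [0, 0, 0, -0.099, 0.0107, -0.0047, 0.04],
    [0, 0, 0, -0.099, 0.0107, -0.0047, 0.04],
    [0, 0, 0, -0.099, 0.0107, -0.0047, 0.04],
    [0.015, 0, 0.03, 0, 0, 0, 0.04],
    [0.015, 0, 0.03, 0, 0, 0, 0.04],
    [0.015, 0, 0.03, 0, 0, 0, 0.04],
    [0.015, 0, 0.03, 0, 0, 0, 0.04],
    [0.015, 0, 0.03, 0, 0, 0, 0.04],
  ],
)

```text
clock: 7.55
eef_pos: [554.4, 37.6, 223.1]
tcp_rot: [-84.7, 0.3, 17.2]
ft_force: [1.2, 0.8, -2.7]
gripper_width: 0.598
```

>>> arm_command(
  moves=[
    [0.015, 0.015, 0.03, 0, 0, 0, 0.04],
    [0.015, 0.02, 0.03, 0, 0, 0, 0.04],
    [0, 0.02, 0, 0, 0, 0, 0.04],
    [0, 0.02, 0, 0, 0, 0, 0.04],
    [0, 0.02, 0, 0, 0, 0, 0.04],
    [0, 0, 0, 0, 0, 0, 0.04],
    [0, 0, 0, 0, 0, 0, 0.04],
    [0, 0, 0, 0, 0, 0, 0.04],
  ],
)

```text
clock: 8.22
eef_pos: [563.7, 110.0, 135.7]
tcp_rot: [-84.8, 0.1, 17.2]
ft_force: [-0.8, 0.5, -2.9]
gripper_width: 0.602
```

Run:
```python
from h import *
where();go(*hang(-40,-1,40))
for n in("side","top"):
    p,d=r.get_image(n);cv2.imwrite(f"pics/{n}1.png",p);np.save(f"{n}1.npy",d)
a=cv2.imread("pics/side1.png")[80:200,180:320];b=cv2.imread("pics/top1.png")[150:340,120:300]
cv2.imwrite("pics/crop2.png",np.hstack([cv2.resize(a,(400,343),interpolation=2),cv2.resize(b,(325,343),interpolation=2)]))
```

```text
t 8.22 root X -70.0 Y -49.4 Z 17.5  yaw 0.06 tip 39.86 roll 0.14 Fpanel [ 0.8  0.6 -2.9] M [0.08 0.08 0.01] w 56.0
t 8.22 tcp [563.7 110.  135.7] shift(tool,mm) [ 0.7 21.1 28.2] then turn(rad) [-0.0025 -0.0006 -0.0018]
 turn first: shift in new frame [ 0.6 21.  28.3] J [  4.  29.  95.   6.  58. -17.] F [-0.8  0.5 -2.9]
```

View pics/crop2.png

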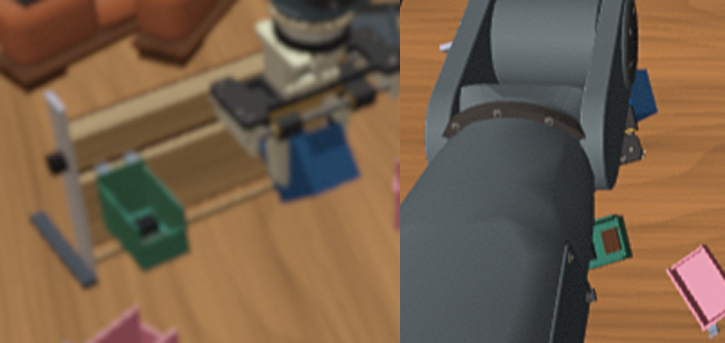

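The crop shows the bin held with its front up at the free far stretch; the arm hides the hooks from both fixed cameras. I'll check hook and board edge from the wrist camera.

Run:
```python
from h import *
s,p,R=state();ci=r.camera_info("wrist");im,d=r.get_image("wrist")
B=R@RT.T
def bp(v): return p+B@(np.array(v,float)-TCPB)
C=cloud(d,ci)
W=(C-PAN)@axes(PY)   # panel frame
bq=(C-p)@B+TCPB      # bin frame
m=(d>0)&(bq[...,2]>74)&(bq[...,2]<100)&(bq[...,0]>40)&(bq[...,0]<70)&(abs(bq[...,1])<30)
q=bq[m];print("hook pts",len(q))
if len(q): print(np.percentile(q,[2,50,98],axis=0).round(1).tolist())
m2=(d>0)&(abs(bq[...,1])<35)&(abs(bq[...,0])<52)&(bq[...,2]>-5)&(bq[...,2]<76)
q=bq[m2];print("bin pts",len(q),np.percentile(q,[2,50,98],axis=0).round(1).tolist())
t=W[(d>0)&(abs(W[...,2]-186)<12)&(abs(W[...,0]-15)<25)&(abs(W[...,1])<140)]
print("board top pts",len(t)); 
if len(t): print(np.percentile(t,[1,50,99],axis=0).round(1).tolist())
for v in([54,16,90],[54,-16,90],[56,22,90],[45,28,71],[45,-28,71],[-45,28,37],[-45,-28,37]): cv2.circle(im,tuple(int(x) for x in proj(bp(v),ci).round()),3,(0,255,0),1)
for y in(-140,-100,-50,0,50): cv2.circle(im,tuple(int(x) for x in proj(PAN+axes(PY)@[0,y,185.5],ci).round()),3,(0,0,255),1)
cv2.imwrite("pics/w2.png",im)
```

```text
hook pts 2155
[[51.6, -23.1, 74.5], [52.7, -11.6, 85.3], [56.4, 19.9, 91.8]]
bin pts 29384 [[-39.5, -31.1, 3.0], [16.0, -0.9, 33.8], [46.0, 30.7, 72.6]]
board top pts 0
```

View pics/w2.png

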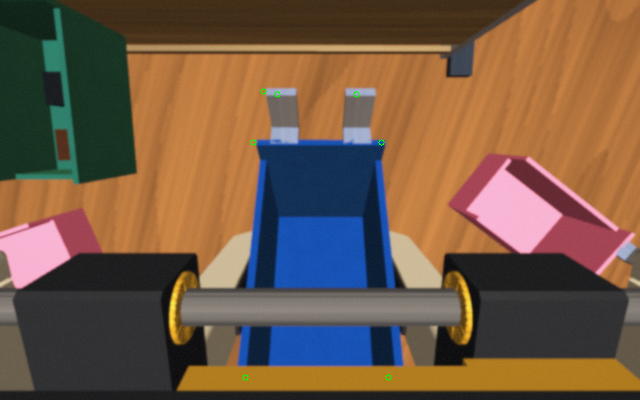

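The wrist view shows both hooks at (283,92) and (360,92) and the back rim at row 143, all within about 2 px of prediction, so the hold is true to about 1 mm. Next, the board face as the wrist camera sees it.

Run:
```python
from h import *
ci=r.camera_info("wrist");im,d=r.get_image("wrist");C=cloud(d,ci);W=(C-PAN)@axes(PY)
v,u=np.indices(d.shape)
m=(d>0)&(v<60)&(u>150)&(u<520)&(W[...,2]>20)
q=W[m];print(len(q),np.percentile(q,[1,10,50,90,99],axis=0).round(1).tolist())
for z in range(30,190,10):
    k=q[(q[:,2]>z)&(q[:,2]<z+10)]
    if len(k)>20: print(z,len(k),np.percentile(k[:,0],[5,50,95]).round(1))
print(im[0:60:6,300].tolist(), W[0:60:6,300].round(0).tolist())
```

```text
18053 [[-0.3, -153.5, 21.2], [-0.1, -134.9, 25.9], [0.2, -52.9, 87.3], [0.7, 29.3, 118.6], [4.1, 62.3, 124.3]]
30 41 [-0.1  0.3  1.8]
40 918 [-0.   0.3  0.6]
50 1304 [-0.1  0.2  0.6]
60 1458 [-0.1  0.3  0.6]
70 1640 [-0.1  0.2  0.6]
80 1828 [-0.1  0.2  0.6]
90 2102 [-0.2  0.2  0.6]
100 2354 [-0.2  0.2  0.6]
110 2652 [-0.2  0.2  0.6]
120 1405 [-0.2  0.1  0.5]
[[27, 47, 68], [27, 45, 66], [26, 47, 67], [28, 46, 67], [25, 47, 65], [27, 47, 68], [31, 51, 72], [26, 53, 77], [115, 168, 204], [52, 101, 158]] [[0.0, -41.0, 124.0], [0.0, -41.0, 116.0], [1.0, -40.0, 107.0], [0.0, -40.0, 98.0], [0.0, -39.0, 88.0], [0.0, -39.0, 77.0], [-0.0, -38.0, 65.0], [0.0, -37.0, 49.0], [2.0, -36.0, 25.0], [3.0, -34.0, 1.0]]
```

```bash
sed -i 's/EDGE=130.5/EDGE=130.0/' h.py; echo "TCPB=TCPB+[0,0,0.3]" >> h.py
python3 - <<'E'
from h import *
go(*hang(-40,-1,40));go(*hang(-22,-0.5,40))
E
```

```text
t 8.42 tcp [564. 110. 136.] shift(tool,mm) [ 0.4 21.7 28.4] then turn(rad) [-0.0022 -0.0005 -0.0005]
 turn first: shift in new frame [ 0.4 21.7 28.5] J [  4.  29.  95.   6.  58. -17.] F [ 0.1  0.1 -3. ]
t 8.42 tcp [564. 110. 136.] shift(tool,mm) [ 0.4 22.9 46.4] then turn(rad) [-0.0022 -0.0005 -0.0005]
 turn first: shift in new frame [ 0.4 22.8 46.4] J [  4.  29.  95.   6.  58. -17.] F [ 0.1  0.1 -3. ]
```

>>> arm_command(
  moves=[
    [0, 0.008, 0.01, 0, 0, 0, 0.04],
    [0, 0.008, 0.01, 0, 0, 0, 0.04],
    [0, 0.006, 0.008, 0, 0, 0, 0.04],
    [0, 0, 0.005, 0, 0, 0, 0.04],
    [0, 0, 0.005, 0, 0, 0, 0.04],
    [0, 0, 0, 0, 0, 0, 0.04],
    [0, 0, 0, 0, 0, 0, 0.04],
    [0, 0, 0, 0, 0, 0, 0.04],
    [0, 0, 0, 0, 0, 0, 0.04],
  ],
)

```text
clock: 9.17
eef_pos: [551.9, 147.9, 116.8]
tcp_rot: [-84.8, 0.1, 17.2]
ft_force: [0.3, 0.1, -2.3]
gripper_width: 0.601
```

Run:
```python
from h import *
where();go(*hang(-22,-0.5,40));go(*hang(-16,1.5,40))
```

```text
t 9.17 root X -30.5 Y -49.4 Z -1.0  yaw 0.04 tip 39.86 roll 0.12 Fpanel [ 0.  -0.3 -2.3] M [0.1  0.13 0.  ] w 55.9
t 9.17 tcp [551.9 147.9 116.8] shift(tool,mm) [0.7 0.1 8.5] then turn(rad) [-0.0024 -0.0007 -0.0015]
 turn first: shift in new frame [0.7 0.1 8.5] J [  8.  30.  96.   6.  55. -13.] F [ 0.3  0.1 -2.3]
t 9.17 tcp [551.9 147.9 116.8] shift(tool,mm) [ 0.7 -1.3 14.6] then turn(rad) [-0.0024 -0.0007 -0.0015]
 turn first: shift in new frame [ 0.7 -1.3 14.6] J [  8.  30.  96.   6.  55. -13.] F [ 0.3  0.1 -2.3]
```

Slow insertion, watching the force.

>>> arm_command(
  moves=[
    [0, 0, 0.002, 0, 0, 0, 0.04],
    [0, 0, 0.002, 0, 0, 0, 0.04],
    [0, 0, 0.002, 0, 0, 0, 0.04],
    [0, 0, 0.002, 0, 0, 0, 0.04],
    [0, 0, 0, 0, 0, 0, 0.04],
    [0, 0, 0, 0, 0, 0, 0.04],
  ],
)

```text
clock: 9.67
eef_pos: [549.3, 155.9, 117.4]
tcp_rot: [-84.8, 0.1, 17.3]
ft_force: [-0.2, -0.5, -1.7]
gripper_width: 0.6
```

>>> arm_command(
  moves=[
    [0, -0.0002, 0.001, 0, 0, 0, 0.04],
    [0, -0.0003, 0.001, 0, 0, 0, 0.04],
    [0, -0.0003, 0.001, 0, 0, 0, 0.04],
    [0, -0.0004, 0.001, 0, 0, 0, 0.04],
    [0, 0, 0, 0, 0, 0, 0.04],
    [0, 0, 0, 0, 0, 0, 0.04],
  ],
)

```text
clock: 10.17
eef_pos: [548.1, 159.5, 118.9]
tcp_rot: [-84.8, 0.1, 17.2]
ft_force: [0.2, 0.5, -3.7]
gripper_width: 0.601
```

Run:
```python
from h import *
where();go(*hang(-16,1.5,40))
```

```text
t 10.17 root X -18.3 Y -49.2 Z 1.1  yaw 0.08 tip 39.86 roll 0.14 Fpanel [ 0.4 -0.3 -3.7] M [ 0.06  0.11 -0.02] w 55.9
t 10.17 tcp [548.1 159.5 118.9] shift(tool,mm) [ 0.8 -0.3  2.3] then turn(rad) [-0.0025 -0.0003 -0.0019]
 turn first: shift in new frame [ 0.8 -0.3  2.3] J [  9.  29.  96.   6.  55. -12.] F [ 0.2  0.5 -3.7]
```

>>> arm_command(
  moves=[
    [0, 0, 0.001, 0, 0, 0, 0.04],
    [0, -0.0003, 0.0013, 0, 0, 0, 0.04],
    [0, 0, 0, 0, 0, 0, 0.04],
    [0, 0, 0, 0, 0, 0, 0.04],
    [0, 0, 0, 0, 0, 0, 0.04],
  ],
)

```text
clock: 10.58
eef_pos: [547.5, 161.7, 119.4]
tcp_rot: [-84.8, 0.1, 17.2]
ft_force: [1.0, -0.3, -1.9]
gripper_width: 0.604
```

>>> arm_command(
  moves=[
    [0, 0.001, 0, 0, 0, 0, 0.04],
    [0, 0.001, 0, 0, 0, 0, 0.04],
    [0, 0, 0, 0, 0, 0, 0.04],
    [0, 0, 0, 0, 0, 0, 0.04],
    [0, 0, 0, 0, 0, 0, 0.04],
  ],
)

```text
clock: 11.0
eef_pos: [547.4, 161.8, 117.4]
tcp_rot: [-84.8, 0.1, 17.2]
ft_force: [0.5, -1.1, -3.2]
gripper_width: 0.599
```

Run:
```python
from h import *
where()
```

```text
t 11.00 root X -15.9 Y -49.2 Z -0.5  yaw 0.08 tip 39.86 roll 0.15 Fpanel [-1.2 -0.1 -3.2] M [0.1  0.1  0.01] w 55.7
```

>>> arm_command(
  moves=[
    [0, 0.0007, 0, 0, 0, 0, 0.04],
    [0, 0, 0, 0, 0, 0, 0.04],
    [0, 0, 0, 0, 0, 0, 0.04],
    [0, 0, 0, 0, 0, 0, 0.04],
  ],
)

```text
clock: 11.33
eef_pos: [547.4, 161.9, 116.7]
tcp_rot: [-84.8, 0.1, 17.2]
ft_force: [-0.5, 0.1, -3.1]
gripper_width: 0.602
```

>>> arm_command(
  moves=[
    [0, 0.0007, 0, 0, 0, 0, 0.04],
    [0, 0, 0, 0, 0, 0, 0.04],
    [0, 0, 0, 0, 0, 0, 0.04],
    [0, 0, 0, 0, 0, 0, 0.04],
  ],
)

```text
clock: 11.67
eef_pos: [547.5, 161.9, 116.1]
tcp_rot: [-84.8, 0.1, 17.2]
ft_force: [-0.7, -0.8, -2.1]
gripper_width: 0.602
```

Run:
```python
from h import *
where()
```

```text
t 11.67 root X -15.8 Y -49.3 Z -1.7  yaw 0.07 tip 39.86 roll 0.13 Fpanel [-0.6  0.9 -2.1] M [-0.05  0.14 -0.08] w 56.0
```

>>> arm_command(
  moves=[
    [0, 0.0007, 0, 0, 0, 0, 0.04],
    [0, 0, 0, 0, 0, 0, 0.04],
    [0, 0, 0, 0, 0, 0, 0.04],
    [0, 0, 0, 0, 0, 0, 0.04],
  ],
)

```text
clock: 12.0
eef_pos: [547.6, 161.9, 115.6]
tcp_rot: [-84.8, 0.1, 17.2]
ft_force: [-0.1, -2.8, 3.0]
gripper_width: 0.6
```

Run:
```python
from h import *
where()
```

```text
t 12.00 root X -15.9 Y -49.5 Z -2.2  yaw 0.04 tip 39.87 roll 0.10 Fpanel [-2.7  0.9  3. ] M [ 0.11  0.14 -0.01] w 55.8
```

>>> arm_command(
  moves=[
    [0, 0.0007, 0, 0, 0, 0, 0.04],
    [0, 0, 0, 0, 0, 0, 0.04],
    [0, 0, 0, 0, 0, 0, 0.04],
    [0, 0, 0, 0, 0, 0, 0.04],
  ],
)

```text
clock: 12.33
eef_pos: [547.8, 161.9, 115.1]
tcp_rot: [-84.8, 0.1, 17.2]
ft_force: [0.0, -3.9, 4.9]
gripper_width: 0.603
```

Run:
```python
from h import *
where()
```

```text
t 12.33 root X -15.9 Y -49.6 Z -2.8  yaw 0.03 tip 39.88 roll 0.07 Fpanel [-3.7  1.1  4.9] M [0.26 0.21 0.09] w 56.1
```

Light contact (about 6 N) came at Z = -1.9 mm; the model predicted -1.95. The lower edge is therefore at 130 mm, setting -10. Now in and up.

>>> arm_command(
  moves=[
    [0, -0.0022, 0.0002, 0, 0, 0, 0.04],
    [0, -0.0021, 0.0002, 0, 0, 0, 0.04],
    [0, -0.0018, 0.0022, 0, 0, 0, 0.04],
    [0, -0.0012, 0.0011, 0, 0, 0, 0.04],
    [0, -0.0011, 0.0011, 0, 0, 0, 0.04],
    [0, 0, 0, 0, 0, 0, 0.04],
    [0, 0, 0, 0, 0, 0, 0.04],
    [0, 0, 0, 0, 0, 0, 0.04],
  ],
)

```text
clock: 13.0
eef_pos: [546.1, 165.9, 123.4]
tcp_rot: [-84.8, 0.1, 17.2]
ft_force: [-0.2, 0.8, -2.5]
gripper_width: 0.601
```

Run:
```python
from h import *
where();go(*hang(-10,8,40));go(*hang(-8,9.5,40))
```

```text
t 13.00 root X -11.6 Y -49.2 Z 5.5  yaw 0.09 tip 39.85 roll 0.16 Fpanel [ 0.8 -0.1 -2.5] M [0.06 0.15 0.02] w 55.9
t 13.0 tcp [546.1 165.9 123.4] shift(tool,mm) [ 0.8 -2.5  1.8] then turn(rad) [-0.0026 -0.0003 -0.0021]
 turn first: shift in new frame [ 0.8 -2.5  1.8] J [ 10.  29.  96.   6.  56. -11.] F [-0.2  0.8 -2.5]
t 13.0 tcp [546.1 165.9 123.4] shift(tool,mm) [ 0.8 -3.8  3.9] then turn(rad) [-0.0026 -0.0003 -0.0021]
 turn first: shift in new frame [ 0.8 -3.8  3.9] J [ 10.  29.  96.   6.  56. -11.] F [-0.2  0.8 -2.5]
```

>>> arm_command(
  moves=[
    [0, -0.0013, 0.0008, 0, 0, 0, 0.04],
    [0, -0.0012, 0.001, 0, 0, 0, 0.04],
    [0, -0.0013, 0.0021, 0, 0, 0, 0.04],
    [0, -0.0007, 0.0031, 0, 0, 0, 0.04],
    [0, 0.0007, 0.0025, 0, 0, 0, 0.04],
    [0, 0, 0, 0, 0, 0, 0.04],
    [0, 0, 0, 0, 0, 0, 0.04],
    [0, 0, 0, 0, 0, 0, 0.04],
  ],
)

```text
clock: 13.67
eef_pos: [543.5, 174.6, 128.0]
tcp_rot: [-84.8, 0.1, 17.2]
ft_force: [-0.2, 1.1, -2.8]
gripper_width: 0.601
```

```bash
cat >> h.py <<'E'
def swing(kf,n):
    "rows through keyframes (X,Z,tip) from measured pose, n rows each; prints y,z shift, ax"
    s,p,R=state()
    for X,Z,t in kf:
        P2,R2=hang(X,Z,t,YH)
        a=Ro.from_matrix(R.T@R2).as_rotvec()/n
        # equal body steps: solve shift d so n steps reach P2
        S=np.zeros((3,3));Q=np.eye(3)
        for k in range(n): S+=Q;Q=Q@Ro.from_rotvec(a).as_matrix()
        d=np.linalg.solve(S,R.T@(P2-p))
        print((X,Z,t),n,"x rows",(d/1000).round(5).tolist(),a.round(4).tolist());p,R=P2,R2
E
python3 - <<'E'
from h import *
where();swing([(-2,9.5,36),(-1.8,8.5,28),(-2,7,20),(-2,6.5,12)],3);swing([(-2,5,8)],2)
E
```

```text
t 13.67 root X -2.5 Y -49.2 Z 10.2  yaw 0.09 tip 39.86 roll 0.15 Fpanel [ 1.1 -0.1 -2.8] M [ 0.03  0.09 -0.01] w 55.9
(-2, 9.5, 36) 3 x rows [0.00027, 0.0014, 0.00032] [0.0224, -0.0001, -0.0007]
(-1.8, 8.5, 28) 3 x rows [0.0, 0.00273, 0.0004] [0.0465, -0.0, 0.0]
(-2, 7, 20) 3 x rows [-0.0, 0.00284, 0.00017] [0.0465, 0.0, -0.0]
(-2, 6.5, 12) 3 x rows [-0.0, 0.00254, 0.00033] [0.0465, 0.0, -0.0]
(-2, 5, 8) 2 x rows [0.00042, 0.01647, 0.00368] [0.278, -0.0004, -0.0009]
```

Free, with no contact. Swinging down.

>>> arm_command(
  moves=[
    [0.0003, 0.0014, 0.0003, 0.0224, 0, -0.0007, 0.04],
    [0.0003, 0.0014, 0.0003, 0.0224, 0, -0.0007, 0.04],
    [0.0003, 0.0014, 0.0003, 0.0224, 0, -0.0007, 0.04],
    [0, 0.0027, 0.0004, 0.0465, 0, 0, 0.04],
    [0, 0.0027, 0.0004, 0.0465, 0, 0, 0.04],
    [0, 0.0027, 0.0004, 0.0465, 0, 0, 0.04],
    [0, 0.0028, 0.0002, 0.0465, 0, 0, 0.04],
    [0, 0.0028, 0.0002, 0.0465, 0, 0, 0.04],
    [0, 0.0028, 0.0002, 0.0465, 0, 0, 0.04],
    [0, 0, 0, 0, 0, 0, 0.04],
    [0, 0, 0, 0, 0, 0, 0.04],
    [0, 0, 0, 0, 0, 0, 0.04],
  ],
)

```text
clock: 14.67
eef_pos: [542.2, 182.1, 108.8]
tcp_rot: [-65.0, -0.0, 17.2]
ft_force: [-0.9, 0.3, -2.3]
gripper_width: 0.602
```

Run:
```python
from h import *
where();swing([(-2,6.5,12),(-2,5,8),(-2,3,4),(-1.5,2.5,1)],3)
```

```text
t 14.67 root X -2.1 Y -50.3 Z 7.4  yaw -0.03 tip 20.11 roll -0.02 Fpanel [ 0.5  0.8 -2.3] M [0.04 0.43 0.01] w 56.0
(-2, 6.5, 12) 3 x rows [-8e-05, 0.00269, 0.00029] [0.0472, -0.0001, 0.0002]
(-2, 5, 8) 3 x rows [0.0, 0.00161, -9e-05] [0.0233, 0.0, -0.0]
(-2, 3, 4) 3 x rows [-0.0, 0.00172, -0.00023] [0.0233, -0.0, 0.0]
(-1.5, 2.5, 1) 3 x rows [0.0, 0.00113, 0.00015] [0.0175, -0.0, -0.0]
```

>>> arm_command(
  moves=[
    [0, 0.0027, 0.0003, 0.047, 0, 0, 0.04],
    [0, 0.0027, 0.0003, 0.047, 0, 0, 0.04],
    [0, 0.0027, 0.0003, 0.047, 0, 0, 0.04],
    [0, 0.0016, -0.0001, 0.0233, 0, 0, 0.04],
    [0, 0.0016, -0.0001, 0.0233, 0, 0, 0.04],
    [0, 0.0016, -0.0001, 0.0233, 0, 0, 0.04],
    [0, 0, 0, 0, 0, 0, 0.04],
    [0, 0, 0, 0, 0, 0, 0.04],
  ],
)

```text
clock: 15.33
eef_pos: [540.0, 188.8, 97.7]
tcp_rot: [-52.9, 0.0, 17.2]
ft_force: [0.7, -0.1, -3.0]
gripper_width: 0.6
```

Run:
```python
from h import *
where();swing([(-2,3,4),(-1.5,2.5,1)],3)
```

```text
t 15.33 root X -2.0 Y -50.1 Z 4.7  yaw -0.03 tip 7.97 roll 0.01 Fpanel [-0.3 -0.7 -3. ] M [ 0.06  0.58 -0.09] w 55.8
(-2, 3, 4) 3 x rows [-4e-05, 0.00164, -0.00018] [0.0231, -0.0002, 0.0001]
(-1.5, 2.5, 1) 3 x rows [0.0, 0.00113, 0.00015] [0.0175, -0.0, -0.0]
```

>>> arm_command(
  moves=[
    [0, 0.0016, -0.0002, 0.0231, 0, 0, 0.04],
    [0, 0.0016, -0.0002, 0.0231, 0, 0, 0.04],
    [0, 0.0016, -0.0002, 0.0231, 0, 0, 0.04],
    [0, 0.0011, 0.0001, 0.0175, 0, 0, 0.04],
    [0, 0.0011, 0.0001, 0.0175, 0, 0, 0.04],
    [0, 0.0011, 0.0001, 0.0175, 0, 0, 0.04],
    [0, 0, 0, 0, 0, 0, 0.04],
    [0, 0, 0, 0, 0, 0, 0.04],
  ],
)

```text
clock: 16.0
eef_pos: [538.5, 193.5, 91.2]
tcp_rot: [-45.9, 0.0, 17.2]
ft_force: [0.9, -0.2, -2.6]
gripper_width: 0.601
```

Run:
```python
from h import *
where();swing([(-1,1.5,0),(-0.7,0.5,0)],3)
```

```text
t 16.00 root X -1.9 Y -50.1 Z 2.5  yaw -0.04 tip 0.95 roll 0.01 Fpanel [-0.4 -0.8 -2.6] M [ 0.06  0.71 -0.03] w 55.9
(-1, 1.5, 0) 3 x rows [-3e-05, 0.00073, 3e-05] [0.0055, -0.0002, 0.0001]
(-0.7, 0.5, 0) 3 x rows [0.0, 0.00031, -0.00017] [0.0, 0.0, 0.0]
```

>>> arm_command(
  moves=[
    [0, 0.0007, 0, 0.0055, 0, 0, 0.04],
    [0, 0.0007, 0, 0.0055, 0, 0, 0.04],
    [0, 0.0007, 0, 0.0055, 0, 0, 0.04],
    [0, 0.0003, -0.0002, 0, 0, 0, 0.04],
    [0, 0.0003, -0.0002, 0, 0, 0, 0.04],
    [0, 0.0003, -0.0002, 0, 0, 0, 0.04],
    [0, 0, 0, 0, 0, 0, 0.04],
    [0, 0, 0, 0, 0, 0, 0.04],
  ],
)

```text
clock: 16.67
eef_pos: [538.5, 194.8, 89.0]
tcp_rot: [-45.0, -0.1, 17.2]
ft_force: [1.4, -5.0, -1.0]
gripper_width: 0.599
```

Run:
```python
from h import *
where();swing([(-0.3,-0.3,0)],3)
```

```text
t 16.67 root X -1.3 Y -50.4 Z 0.7  yaw -0.05 tip 0.06 roll -0.06 Fpanel [-5.2  0.2 -1. ] M [ 0.06  1.17 -0.09] w 55.7
(-0.3, -0.3, 0) 3 x rows [-0.00015, 0.00049, -2e-05] [0.0004, 0.0, 0.0005]
```

>>> arm_command(
  moves=[
    [0, 0.0002, -0.0005, 0, 0, 0, 0.04],
    [0, 0.0004, -0.0004, 0, 0, 0, 0.04],
    [0, 0, 0, 0, 0, 0, 0.04],
    [0, 0, 0, 0, 0, 0, 0.04],
    [0, 0, 0, 0, 0, 0, 0.04],
  ],
)

```text
clock: 17.08
eef_pos: [538.4, 194.8, 87.8]
tcp_rot: [-44.9, -0.0, 17.2]
ft_force: [2.1, -5.3, -0.5]
gripper_width: 0.602
```

Run:
```python
from h import *
where()
```

```text
t 17.08 root X -1.3 Y -50.4 Z -0.4  yaw -0.05 tip 0.04 roll -0.04 Fpanel [-5.7 -0.4 -0.5] M [-0.01  1.18 -0.07] w 56.0
```

>>> arm_command(
  moves=[
    [0, 0.0004, -0.0004, 0, 0, 0, 0.04],
    [0, 0, 0, 0, 0, 0, 0.04],
    [0, 0, 0, 0, 0, 0, 0.04],
    [0, 0, 0, 0, 0, 0, 0.04],
  ],
)

```text
clock: 17.42
eef_pos: [538.4, 194.8, 87.3]
tcp_rot: [-44.9, -0.0, 17.2]
ft_force: [1.3, -5.2, -0.2]
gripper_width: 0.6
```

Run:
```python
from h import *
where()
```

```text
t 17.42 root X -1.3 Y -50.4 Z -1.0  yaw -0.05 tip 0.05 roll -0.04 Fpanel [-5.3  0.3 -0.2] M [ 0.01  1.1  -0.1 ] w 55.8
```

>>> arm_command(
  moves=[
    [0, 0.0004, -0.0004, 0, 0, 0, 0.04],
    [0, 0, 0, 0, 0, 0, 0.04],
    [0, 0, 0, 0, 0, 0, 0.04],
    [0, 0, 0, 0, 0, 0, 0.04],
  ],
)

```text
clock: 17.75
eef_pos: [538.5, 194.8, 86.7]
tcp_rot: [-44.9, -0.0, 17.2]
ft_force: [2.0, -4.8, -1.2]
gripper_width: 0.6
```

>>> arm_command(
  moves=[
    [0, 0.0004, -0.0004, 0, 0, 0, 0.04],
    [0, 0, 0, 0, 0, 0, 0.04],
    [0, 0, 0, 0, 0, 0, 0.04],
    [0, 0, 0, 0, 0, 0, 0.04],
  ],
)

```text
clock: 18.08
eef_pos: [538.5, 194.8, 86.5]
tcp_rot: [-44.9, -0.1, 17.2]
ft_force: [2.0, -7.3, 3.2]
gripper_width: 0.602
```

Run:
```python
from h import *
where()
ci=r.camera_info("wrist");im,d=r.get_image("wrist");s,p,R=state();B=R@RT.T
C=cloud(d,ci);W=(C-PAN)@axes(PY);bq=(C-p)@B+TCPB
for v in([45,28,71],[45,-28,71],[45,0,71],[45,16,71],[45,-16,71]): cv2.circle(im,tuple(int(x) for x in proj(p+B@(np.array(v,float)-TCPB),ci).round()),3,(0,255,0),1)
for y in(-120,-80,-20,20): cv2.circle(im,tuple(int(x) for x in proj(PAN+axes(PY)@[0,y,130],ci).round()),3,(0,0,255),1)
cv2.imwrite("pics/w3.png",im)
p2,d2=r.get_image("side");cv2.imwrite("pics/side2.png",p2)
cv2.imwrite("pics/both3.png",np.hstack([cv2.resize(im[:260],(480,195)),cv2.resize(p2[80:200,210:330],(195,195),interpolation=2)]))
```

```text
t 18.08 root X -1.3 Y -50.4 Z -1.7  yaw -0.04 tip 0.02 roll -0.05 Fpanel [-7.5  0.3  3.2] M [0.25 0.86 0.11] w 56.0
```

View pics/w3.png

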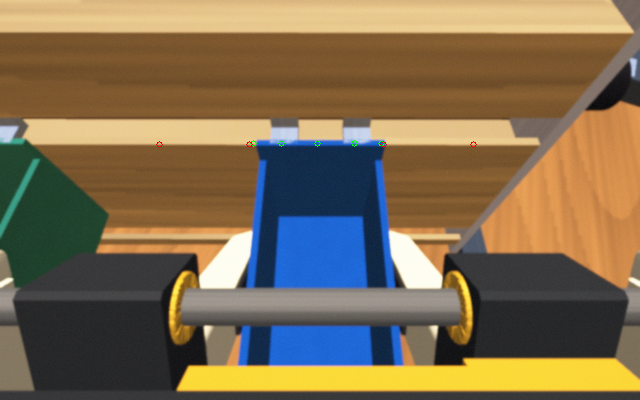

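The wrist view shows both tongues at (284,130) and (357,130) lying in the groove behind the upper board, with the back rim at row 143 on the lower slat's edge. Vertical contact is about 6 N, so it is seated. Releasing, then backing off.

>>> arm_command(
  moves=[
    [0, 0, 0, 0, 0, 0, 0.06],
    [0, 0, 0, 0, 0, 0, 0.064],
    [0, 0, 0, 0, 0, 0, 0.068],
    [0, 0, 0, 0, 0, 0, 0.072],
    [0, 0, 0, 0, 0, 0, 0.076],
    [0, 0, 0, 0, 0, 0, 0.08],
    [0, 0, 0, 0, 0, 0, 0.08],
    [0, 0, 0, 0, 0, 0, 0.08],
    [0, 0, 0, 0, 0, 0, 0.08],
    [0, 0, 0, 0, 0, 0, 0.08],
  ],
)

```text
clock: 19.02
eef_pos: [538.1, 195.0, 86.1]
tcp_rot: [-44.9, -0.0, 17.2]
ft_force: [0.5, -0.1, -0.2]
gripper_width: 0.859
```

Run:
```python
from h import *
where()
ci=r.camera_info("wrist");im,d=r.get_image("wrist");C=cloud(d,ci);W=(C-PAN)@axes(PY)
hsv=cv2.cvtColor(im,cv2.COLOR_BGR2HSV);m=(hsv[...,0]>100)&(hsv[...,0]<118)&(hsv[...,1]>150)&(d>0)
q=W[m];print(len(q),np.percentile(q,[1,50,99],axis=0).round(1).tolist())
f=q[(abs(q[:,1]+50)<18)&(q[:,0]>-36)&(q[:,0]<-12)&(q[:,2]<90)];c,_,_,_=np.linalg.lstsq(np.c_[f[:,:2],np.ones(len(f))],f[:,2],rcond=None);print("floor slope deg x,y",np.degrees(np.arctan(c[:2])).round(2),f[:,2].mean())
```

```text
t 19.02 root X -1.0 Y -50.1 Z -2.1  yaw -0.03 tip 0.01 roll -0.00 Fpanel [-0.2 -0.5 -0.2] M [ 0.04  0.39 -0.03] w 79.8
25062 [[-86.2, -78.9, 61.9], [-25.9, -51.5, 83.5], [-2.9, -24.7, 133.5]]
floor slope deg x,y [1.92 0.04] 64.72220871013896
```

>>> arm_command(
  moves=[
    [0, -0.01, 0, 0, 0, 0, 0.08],
    [0, -0.02, 0, 0, 0, 0, 0.08],
    [0, -0.03, 0, 0, 0, 0, 0.08],
    [0, -0.03, 0, 0, 0, 0, 0.08],
    [0, -0.03, 0, 0, 0, 0, 0.08],
    [0, 0, 0, 0, 0, 0, 0.08],
    [0, 0, 0, 0, 0, 0, 0.08],
    [0, 0, 0, 0, 0, 0, 0.08],
  ],
)

```text
clock: 19.73
eef_pos: [562.7, 114.0, 170.3]
tcp_rot: [-44.9, 0.0, 17.2]
ft_force: [-0.2, -0.4, -0.1]
gripper_width: 0.859
```

Run:
```python
from h import *
where()
ci=r.camera_info("wrist");im,d=r.get_image("wrist");C=cloud(d,ci);W=(C-PAN)@axes(PY)
cv2.imwrite("pics/w4.png",im)
hsv=cv2.cvtColor(im,cv2.COLOR_BGR2HSV);m=(hsv[...,0]>98)&(hsv[...,0]<120)&(hsv[...,1]>130)&(d>0)&(W[...,2]>50)&(W[...,2]<150)
q=W[m];print(len(q),np.percentile(q,[1,50,99],axis=0).round(1).tolist())
def fit(f,k,n):
    o=[i for i in range(3) if i!=k];c=np.linalg.lstsq(np.c_[f[:,o],np.ones(len(f))],f[:,k],rcond=None)[0];print(n,len(f),"slopes deg",np.degrees(np.arctan(c[:2])).round(2),"mean",f.mean(0).round(1))
fit(q[(abs(q[:,1]+50)<20)&(q[:,0]>-75)&(q[:,0]<-10)&(q[:,2]<75)],2,"floor z(x,y)")
fit(q[(abs(q[:,1]+50)<20)&(q[:,0]>-9)&(q[:,2]>80)&(q[:,2]<125)],0,"rear inner x(y,z)")
f=W[(d>0)&(abs(W[...,0])<3)&(W[...,2]>60)&(W[...,2]<120)&(W[...,1]>-20)&(W[...,1]<60)];fit(f,0,"face x(y,z)")
g=W[(d>0)&(W[...,1]>80)&(W[...,1]<130)&(W[...,0]<-20)&(W[...,2]>60)&(W[...,2]<75)]
print("green floor-ish",len(g)); 
if len(g)>50: fit(g,2,"green")
```

```text
t 19.73 root X -85.7 Y -49.7 Z 82.1  yaw -0.04 tip -0.01 roll 0.05 Fpanel [-0.3  0.4 -0.1] M [0.03 0.33 0.01] w 79.9
10620 [[-91.1, -78.8, 62.4], [-33.5, -51.7, 79.1], [-2.7, -24.9, 133.3]]
floor z(x,y) 3068 slopes deg [ 1.94 -0.06] mean [-43.7 -50.   64.1]
rear inner x(y,z) 1526 slopes deg [ 0.11 -2.03] mean [ -4.2 -50.  104. ]
face x(y,z) 3836 slopes deg [ 0.05 -0.04] mean [ 0.3 20.4 92.8]
green floor-ish 538
green 538 slopes deg [1.43 0.59] mean [-51.9 123.   68.3]
```

View pics/w4.png

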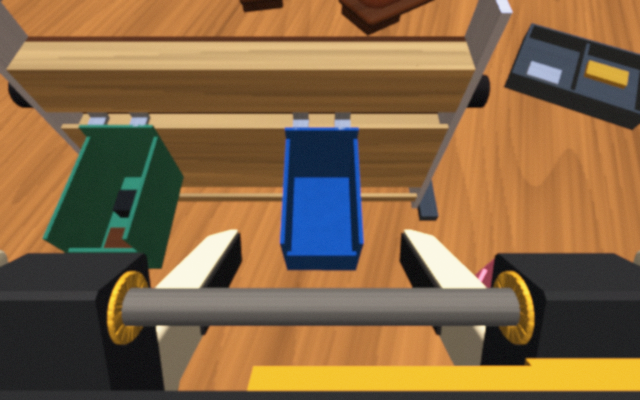

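The final wrist view shows the blue bin hanging at (322,200), beside the green one at (120,195), with its tongues in the groove at row 120. It leans about 2° front-down. That is the hook's 3 mm play taken up by gravity: the back's foot is on the slat and the hook tips are against the upper board. By statics, friction cannot hold it flatter. One last check on the bystanders and on stability, then I'll hand in.

Run:
```python
from h import *
a=cv2.imread("pics/side0.png");b,d=r.get_image("side")
df=(cv2.absdiff(a,b).max(2)>40)
for n,(u,v) in dict(glue=(366,188),polish=(263,290),hammer=(310,325),awl=(385,257)).items(): print(n,df[v-20:v+20,u-25:u+25].sum())
ci=r.camera_info("wrist");im,d=r.get_image("wrist");W=(cloud(d,ci)-PAN)@axes(PY)
hsv=cv2.cvtColor(im,cv2.COLOR_BGR2HSV);m=(hsv[...,0]>98)&(hsv[...,0]<120)&(hsv[...,1]>130)&(d>0)&(W[...,2]>50)&(W[...,2]<150)
print(np.percentile(W[m],[1,50,99],axis=0).round(1).tolist());where()
print(r.job_done())
```

```text
glue 0
polish 0
hammer 0
awl 0
[[-91.1, -78.7, 62.4], [-33.3, -52.1, 79.1], [-2.7, -24.9, 133.4]]
t 19.88 root X -85.1 Y -49.7 Z 81.8  yaw 0.02 tip -0.04 roll 0.09 Fpanel [ 0.8 -0.2 -0.3] M [ 0.13  0.41 -0.04] w 79.9
the job is handed in; nothing more can be done
None
```

The blue bin is hanging in the free stretch of the upper groove, centred near panel y = -52 mm beside the green bin. It is released, and I handed the job in at about 20 s. It hangs about 2° front-down rather than exactly level.

- **How it went in:** I gripped it across its width and tipped the front up 40°. A light touch (about 6 N) put the groove's lower edge at 130 mm, so the board is about 10 mm below its middle setting. I then slid the hooks in and up, swung the bin down, lowered it until it seated and let go. The highest force I read was about 8 N.
- **Last checks that passed:** Both tongues sit in the groove, and the height is within 1 mm of fully home. The bin had not moved in the last check. The gripper is clear, reads no load and is about 85 mm away. The picture areas around the two tins, the hammer and the awl are unchanged from the start.
- **What disagreed:** Because of the 2° lean, the bottom of the back touches the slat and the top stands about 2 mm off it. I put this down to the hooks' 3 mm play under gravity: by my statics, friction cannot hold the bin flatter. It may also have turned slightly in the grip before release. I did not try to correct it.

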